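# Shut the dowel box, then open the safety-capped thinner bottle

### The arm

A 7-joint arm with a two-finger parallel gripper is mounted at the origin on the work surface. World frame = base frame: x ahead of the robot, y to its left, z up, the work surface at z = 0. Lengths are in m, angles in degrees, forces in N, time in s.
With the tool pointing down it reaches from about 0.4 to 0.85 m from the base axis. Payload 10.4 kg.
Tool frame: the origin (TCP) lies at the very end of the fingers, on their centre line; the grasp point (between the pads) lies 19 mm behind it; z points along the fingers, y is the line along which they close (so a half turn about z gives the same grasp; the last joint's range is limited). The gripper opens to 87 mm and grips with 3 to 60 N. Pads are 19 mm wide; open, the fingers measure 117 mm over their backs; the gripper's body (75 mm by 190 mm) begins 51 mm behind the grasp point.
Start: joints at [75.596, 19.034, -3.707, 83.658, 1.238, 77.344, -5.071], TCP at [0.142, -0.609, 0.223] pointing down, gripper open.
Joint ranges: [-148.97, 148.97], [-28.65, 121.19], [-84.17, 76.75], [9.2, 138.47], [-72.65, 252.65], [3.7, 117.97], [-149.18, 149.18]. Speed limits (degrees/s): [127.2, 127.2, 159.86, 159.86, 180, 180, 180].

### API

Orientations are given as a 3x3 rotation matrix whose columns are the frame's x, y, z axes.
In Python, from station import env gives the robot as it stands. Calls block until the motion is done:
- env.move_ptp(position, orientation): joint-space move of the TCP to a pose.
- env.move_straight(position, vel=0.15, orientation=None): straight line of the TCP; orientation=None keeps the orientation; vel is the mean speed in m/s.
- env.move_joints(angles): joint-space move.
- env.grip(opening): opening from 0.0 (shut) to 1.0 (fully open); the grip force is fixed at half the most; returns when the fingers have stopped.
- env.hold(seconds).
- env.solve_ik(position, orientation): joint angles nearest the present ones, or None.
- env.read_state(): the state.
- env.get_image(name): name is "side" or "top"; returns a dict with "image" (400x640x3 uint8, blue, green, red), "fx", "fy", "cx", "cy" (pixels), "R" (3x3) and "t" (3): a world point X has camera coordinates R X + t. Camera axes: x right, y down, z forward; pixel columns grow to the right and rows downward; lengths in m; the calibration is good to about 2 mm. A picture is of the moment at which its call begins. There is no depth.
A pose or a line that the arm cannot do raises env.MotionError and nothing moves.
- env.job_done(): hands the job in; it is judged then, once.
The state is a dict: "time_s": time; "joint_positions": joint angles; "qd": joint speeds; "joint_torque": joint torques, N m; "position": TCP position; "eef_rot": TCP orientation; "ft_force": force on the tool from outside, world axes, zero at the start; "moment": the same for the moment, N m; "finger_gap": opening from 0.0 (shut) to 1.0 (fully open); "finger_force": force on a finger pad.
Only numpy, scipy, OpenCV 4.12 (cv2) and the standard library are available. Lean on these libraries where they do the work, as an engineer would, in place of code of your own. Each camera call takes 0.05 s, during which the arm holds its last target. There are 200 camera calls.

### The job

Lower the lid of the open dowel box until it is fully shut, without slamming it, so that no thinner can splash on the dowels. Then, without opening the box again, take the safety cap off the thinner bottle that stands in the wooden holder: press the cap down, keep it pressed and twist it counter-clockwise (seen from above) until it is free, then lift it off. Finish while still holding the cap in the gripper, still and level, straight above the bottle about a hand's breadth (10 cm) up from where it sat, and leave the glue bottle, the hammer and the sanding block where they are.

Things in the scene. Friction and masses are not known exactly. Their poses are not given: they have to be found in the camera images.
- box: Open plywood box of dowels, 160 mm (x) by 170 mm (y) by 85 mm high, walls 8 mm, fixed to the bench; origin at the centre of its underside. The lid is hinged along the rim on its own +x side (away from the robot at yaw 0).
- box_lid (a joint): Opening angle of the lid in rad: 0 shut, 0.9 to 1.5 at the start, 1.9 wide open. Stiff hinge (0.26 N m of friction): the lid stays where it is left. The lid is a plywood board 160 mm from hinge to front, 170 mm wide, 8 mm thick, 0.2 kg, with a finger lip 70 mm wide that stands out 20 mm beyond the box's front; no knob.
- lid_hinge (a point): Middle of the lid's hinge line, level with the lid's underside: 80 mm along the box's +x from its centre, 85.5 mm above the bench. At opening angle a, the underside at distance d from it lies at (-d cos a, 0, d sin a) from here in the box's axes; the outer face is 8 mm farther along (sin a, 0, cos a).
- lid_lip (a point): Middle of the free edge of the finger lip, on the lid's outer face, 180 mm from the hinge; moves with the lid.
- bottle: Aluminium thinner bottle, 76 mm thick, in a 120 mm square wooden holder (corner blocks up to 56 mm high), fixed to the bench; origin at the centre of the holder's underside, z up along the bottle's axis. Sloping shoulder from 112 to 139 mm above the bench, above it the neck with its lugs, up to 168 mm; the cap's underside sits at 150 mm.
- cap: Loose black ribbed round safety cap, 50 mm across, 34 mm high, 35 g; origin at the centre of its underside, z up. Seated, its top is 184 mm above the bench. Locked against lifting and turning until pressed down 4 mm (5 to 6 is good); kept pressed, turn it 55 to 130 degrees counter-clockwise from above (90 is good), then it lifts straight off. Grip it at any yaw.
- valve (a joint): Travel of the sprung pouring valve (20 mm across) in the top of the bottle's neck, on which the cap rests: 0 up, 0.008 m fully down (the stop). It shows how far the cap is pressed; the spring resists with 6 N at first, 10 N at the stop.
- glue: Bystander: white-capped glue bottle, 60 mm thick, 160 mm high; origin at the centre of its underside.
- hammer: Bystander: hammer, 260 mm long, lying along its x axis, head at +x; origin at its middle, on the bench.
- sander: Bystander: cork sanding block, 100 by 60 by 35 mm; origin at the centre of its underside.
Not all that is in view belongs to the job. What is shaped like the bottle but green, pink or turquoise is not meant.

How it is judged:
By the outcome, as a careful person would: the job done as asked, in the order asked, and still so for the second after the job is handed in, while the arm keeps its last pose, push and grip.
It also fails if it takes over 64 s, if anything falls off the work surface, if the arm or the gripper's body presses on something with over 40 N, if the wrist force passes 120 N, or if a joint passes its speed limit or range.

## Working session

There is one attempt and no reset: what is moved stays moved. The work goes in short steps, each a Python script; the robot and the scene stay as the last script left them, time stands still between calls to the robot, and variables do not carry over. Pictures are saved under pics/ and viewed, at most 10 in all, crops included, and the job is handed in when it is done.

```bash
ls; mkdir -p pics
python3 - <<'E'
from station import env
import cv2,pickle
s=env.read_state();print(s['time_s'],s['position'],s['ft_force'],s['finger_gap'])
d={}
for n in("side","top"):
    i=env.get_image(n);d[n]=i;cv2.imwrite(f"pics/{n}0.png",i["image"]);print(n,i["fx"],i["cx"],i["cy"],i["R"],i["t"])
pickle.dump(d,open("im0.pkl","wb"))
E
```

```text
pics
0.0 [ 0.14161474 -0.60834447  0.22174495] [ 0.42148501  0.48312861 -0.29188094] 1.0004438655286767
side 477.56330961816286 317.0661823446255 198.05990326868366 [[ 0.99323652 -0.11513665 -0.01499244]
 [-0.09664985 -0.74830145 -0.65628024]
 [ 0.06434304  0.65329051 -0.75436826]] [-0.54217187 -0.03839157  1.39193087]
top 497.2512235849805 327.63154237122865 198.08737726404385 [[-4.77563433e-02 -9.98859003e-01  1.56386160e-04]
 [-9.77880536e-01  4.67214237e-02 -2.03879292e-01]
 [ 2.03639360e-01 -9.88945645e-03 -9.78996021e-01]] [-0.17420072  0.56676684  1.57310685]
```

View pics/side0.png

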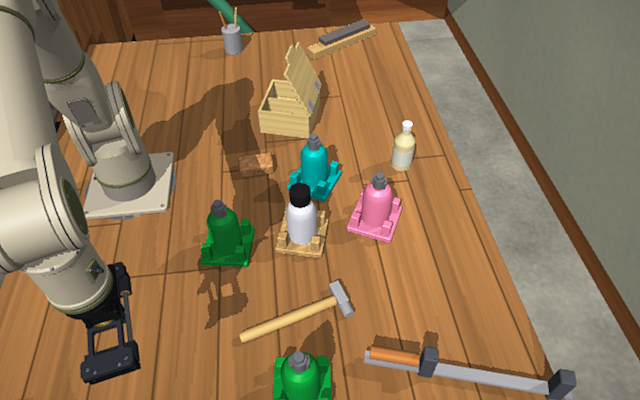

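View pics/top0.png

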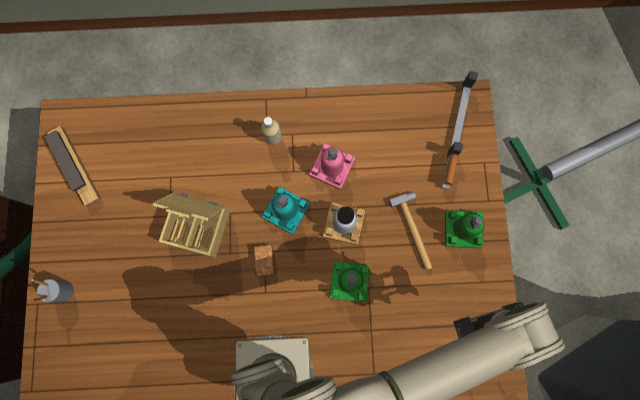

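The side view shows the aluminium bottle with a black cap at (301,195) in a wooden holder at (303,238), and the box at (290,90) with its lid up. Bottle-shaped candidates in the top view are the aluminium one (346,218), green (349,281) and (465,228), turquoise (285,207) and pink (332,165). Only (346,218) has a black cap, a bare body and a wooden holder, so that is the one meant. I'll confirm it in an enlarged crop.

Run:
```python
import cv2,pickle,numpy as np
d=pickle.load(open("im0.pkl","rb"))
def c(n,x,y,w=100,h=75):return cv2.resize(d[n]["image"][y:y+h,x:x+w],(400,300),interpolation=cv2.INTER_CUBIC)
cv2.imwrite("pics/crop0.png",np.vstack([np.hstack([c("top",142,186),c("side",245,40,133,100)]),np.hstack([c("top",296,180),c("side",252,180)])]))
```

```text
(no output)
```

View pics/crop0.png

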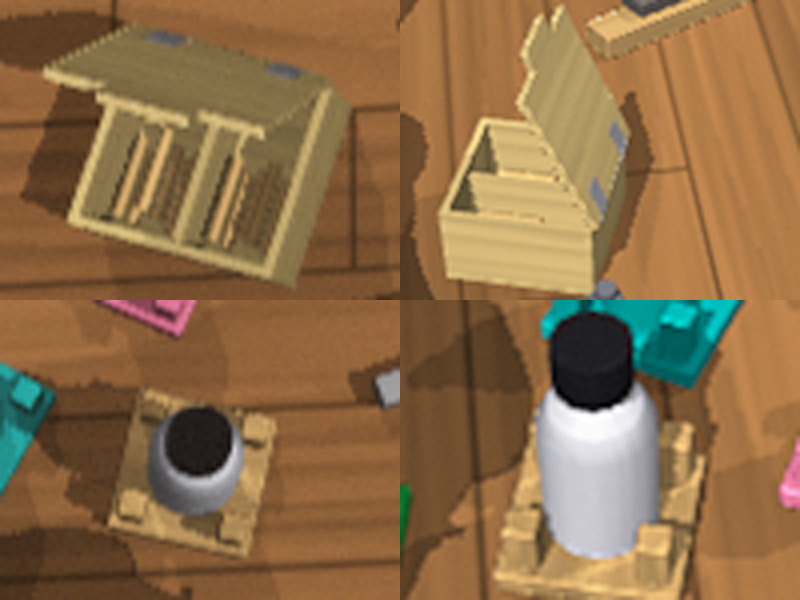

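The crop confirms the black-capped aluminium bottle in the wooden holder: top (345,216), side (300,195). It also shows the box rim and the lid, whose outer face is visible from above, so it leans less than 90° open. Next I'll triangulate.

```bash
cat > h.py <<'E'
import cv2,pickle,numpy as np
def ray(i,p):
    d=np.array([(p[0]-i["cx"])/i["fx"],(p[1]-i["cy"])/i["fy"],1]);R=np.array(i["R"]);return -R.T@i["t"],R.T@d/np.linalg.norm(d)
def plane(i,p,z):
    o,d=ray(i,p);return o+d*(z-o[2])/d[2]
def tri(a,p,b,q):
    o,d=ray(a,p);O,D=ray(b,q);s=np.linalg.lstsq(np.c_[d,-D],O-o,rcond=None)[0]
    A,B=o+d*s[0],O+D*s[1];return (A+B)/2,np.linalg.norm(A-B)
def proj(i,X):
    c=np.array(i["R"])@X+i["t"];return np.array([i["fx"]*c[0]/c[2]+i["cx"],i["fy"]*c[1]/c[2]+i["cy"]])
def black(i,x,y,w,h):
    m=(i["image"][y:y+h,x:x+w].max(2)<50).astype(np.uint8)
    n,l,s,c=cv2.connectedComponentsWithStats(m);k=1+s[1:,4].argmax();return c[k]+[x,y],s[k]
E
python3 - <<'E'
from h import *
np.set_printoptions(precision=4,suppress=True)
d=pickle.load(open("im0.pkl","rb"));T,S=d["top"],d["side"]
a,sa=black(T,325,195,45,45);b,sb=black(S,280,178,45,36);print("cap",a,sa,b,sb,tri(T,a,S,b))
ct=lambda x,y:(142+x/4-.4,186+y/4-.4); cs=lambda x,y:(245+(x-400)*.3325-.3,40+y/3-.3)
for n,t,s in [("front-y rim",(275,279),(592,232)),("front+y rim",(70,222),(485,119)),("back-y rim",(330,82),None),("lid free -y",(265,132),(518,98)),("front-y bottom?",None,(590,290)),("front+y?",None,(443,210))]:
    print(n, t and plane(T,ct(*t),.085), s and plane(S,cs(*s),.085), t and s and tri(T,ct(*t),S,cs(*s)))
print("cams",ray(T,(0,0))[0],ray(S,(0,0))[0])
E
```

```text
cap [345.3379 214.8493] [ 13  12  16  17 219] [299.611  194.7589] [ 10   5  21  25 419] (array([ 0.4789, -0.2512,  0.1699]), np.float64(0.0025542625291628193))
front-y rim [0.3858 0.1771 0.085 ] [0.5366 0.1335 0.085 ] (array([0.4668, 0.1921, 0.0289]), np.float64(0.14977084094623277))
front+y rim [0.4387 0.3394 0.085 ] [0.4399 0.3419 0.085 ] (array([0.4392, 0.3388, 0.0869]), np.float64(0.0015343865052085302))
back-y rim [0.5419 0.133  0.085 ] None None
lid free -y [0.5036 0.1851 0.085 ] [0.4787 0.3767 0.085 ] (array([0.4747, 0.1484, 0.2399]), np.float64(0.0030429106262295676))
front-y bottom? None [0.5256 0.0466 0.085 ] None
front+y? None [0.3883 0.189  0.085 ] None
cams [ 0.2256 -0.1849  1.6556] [ 0.4452 -1.0005  1.0167]
```

The box centre is about (0.489, 0.237) at yaw −17.8°, and its rim triangulates to 0.087. The lid is about 65° open. The cap axis is about (0.479, −0.251), with its mid-height at 0.170 (expected 0.167). Now I'll close the lid by sweeping the shut fingertips along its arc.

```bash
cat > lid.py <<'E'
from h import *
from station import env
y=np.radians(-17.8);ex=np.array([np.cos(y),np.sin(y),0]);ey=np.array([-np.sin(y),np.cos(y),0]);ez=np.array([0,0,1.])
H=np.array([.489,.237,.0855])+.08*ex
def tip(a,d=.145):
    a=np.radians(a);return H+ex*(-d*np.cos(a)+.008*np.sin(a)+.0095)+ez*(d*np.sin(a)+.008*np.cos(a))
def Rd(v): z=-ez;return np.c_[np.cross(v,z),v,z]
E
python3 - <<'E'
from lid import *
s=env.read_state();p=np.array(s["position"])
env.move_straight(p+[0,0,.2],vel=.25);env.grip(0)
start=tip(85)
c=[(abs(q[6]),k) for k in(1,-1) if (q:=env.solve_ik(start+[0,0,.15],Rd(k*ey))) is not None]
k=min(c)[1];print(c,k)
env.move_ptp(start+[0,0,.15],Rd(k*ey));env.move_straight(start,vel=.2)
f0=np.array(env.read_state()["ft_force"]);print(f0,env.read_state()["time_s"])
for a in range(76,3,-9):
    env.move_straight(tip(a),vel=.1);s=env.read_state()
    print(a,np.round(s["ft_force"]-f0,1),np.round(s["time_s"],1))
for a in (2.5,1,0):
    env.move_straight(tip(a),vel=.03);s=env.read_state();print(a,np.round(s["ft_force"]-f0,1),s["position"][2],s["time_s"])
i=env.get_image("side");t=env.get_image("top")
cv2.imwrite("pics/lid1.png",np.hstack([cv2.resize(m["image"][y0:y0+110,x0:x0+110],(400,400)) for m,x0,y0 in((i,235,40),(t,140,170))]))
E
```

```text
[(np.float64(27.500115942051877), 1), (np.float64(126.4570460872068), -1)] 1
[-0.52513679  0.64119713 -0.58761759] 6.7083
76 [ 1.  -1.6  0.5] 7.1
67 [0.9 0.1 0.3] 7.5
58 [ 0.6 -0.9  1. ] 7.8
49 [ 0.6 -1.1  0.7] 8.2
40 [ 1.8 -0.5  0.4] 8.6
31 [ 0.4 -1.1  1.6] 9.0
22 [ 1.  -0.5  0.6] 9.3
13 [ 0.1 -0.1  1.7] 9.7
4 [ 0.4 -0.5  1.8] 10.1
2.5 [ 0.1 -0.9  0.2] 0.0999117618702989 10.3583
1 [-0.4 -0.5  0.5] 0.09586864184245973 10.6333
0 [-0.1 -2.6  7.7] 0.09395071379712162 10.8833
```

View pics/lid1.png

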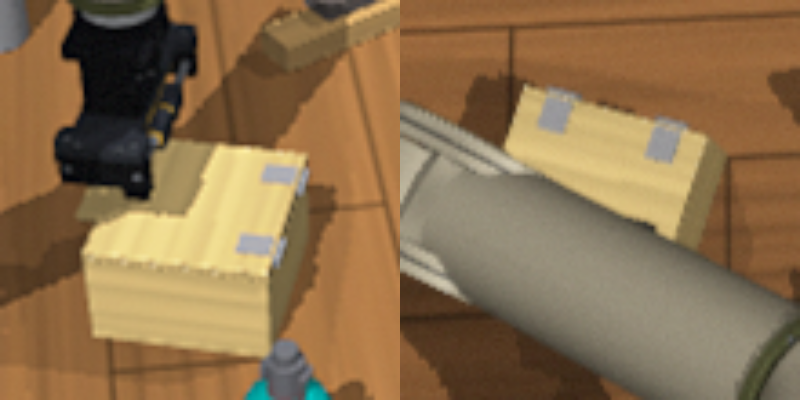

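The lid lies flat and the contact force rises at 0°, so it is shut. I'll press a little more to be sure, then go above the bottle and look again from there.

```bash
cat > f.py <<'E'
from lid import *
def F(n=5):
    r=[]
    for _ in range(n): env.hold(.03);r.append(env.read_state()["ft_force"])
    return np.mean(r,0)
E
python3 - <<'E'
from f import *
np.set_printoptions(precision=4,suppress=True)
p=tip(0)
for dz in(.001,.002):
    env.move_straight(p-[0,0,dz],vel=.03);print(F(),env.read_state()["position"][2])
env.move_straight(p+[0,0,.2],vel=.25)
C=np.array([.4789,-.2512,.30])
best=None
for yd in range(-180,180,15):
    v=np.array([np.cos(np.radians(yd)),np.sin(np.radians(yd)),0])
    q=env.solve_ik(C,Rd(v))
    v2=np.array([np.cos(np.radians(yd+5)),np.sin(np.radians(yd+5)),0]);q2=env.solve_ik(C,Rd(v2))
    if q is None or q2 is None: continue
    g=np.sign(q2[6]-q[6]);m=max(abs(q[6]),abs(q[6]+g*100))
    if best is None or m<best[0]: best=(m,yd,g,q)
print(best)
v=np.array([np.cos(np.radians(best[1])),np.sin(np.radians(best[1])),0])
env.move_ptp(C,Rd(v));env.grip(1.0)
s=env.read_state();print(s["time_s"],s["position"],s["finger_gap"],s["joint_positions"],F())
i=env.get_image("side");t=env.get_image("top");pickle.dump({"side":i,"top":t},open("im1.pkl","wb"))
cv2.imwrite("pics/cap1.png",np.hstack([cv2.resize(m["image"][y0:y0+110,x0:x0+110],(400,400)) for m,x0,y0 in((i,245,140),(t,290,150))]))
cv2.imwrite("pics/lid2.png",np.hstack([cv2.resize(m["image"][y0:y0+110,x0:x0+110],(400,400)) for m,x0,y0 in((i,235,40),(t,140,170))]))
E
```

```text
[-4.8198 -4.8936 18.5877] 0.0937656149888914
[-8.5726 -8.2499 30.9057] 0.09359870972918458
(np.float64(52.52396648980033), -75, np.float64(1.0), array([ 26.2036,   6.7613,  -3.7071,  89.2998,   0.4386,  83.953 ,
       -52.524 ]))
16.1333 [ 0.4789 -0.2512  0.3   ] 0.9988416077781562 [ 26.204    6.7606  -3.707   89.2996   0.4378  83.9519 -52.5264] [0.077  0.0381 0.4385]
```

View pics/cap1.png

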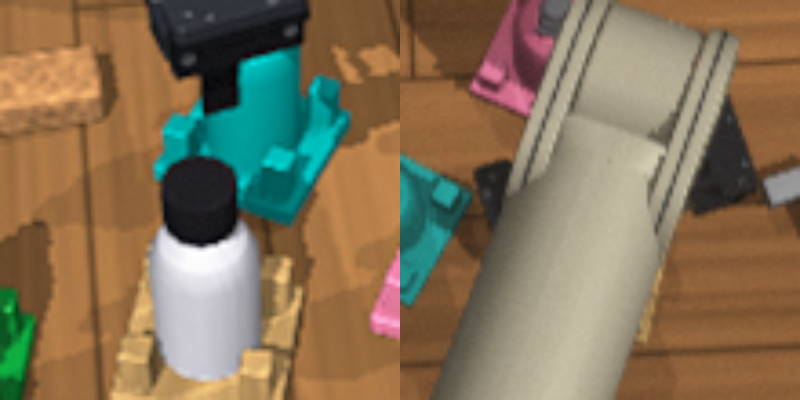

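View pics/lid2.png

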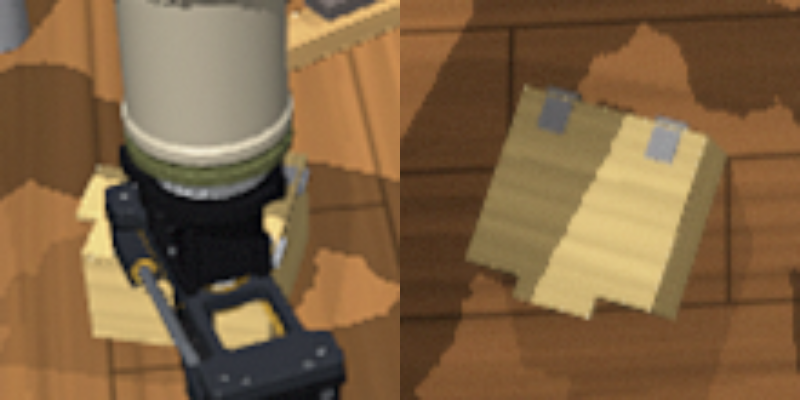

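The lid is flat on the box in the top view, covering the whole rim at (470–725, 85–320) in the crop. The bottle and cap are undisturbed and clear below the gripper. Next I'll descend, grip and check the side force.

Run:
```python
from f import *
np.set_printoptions(precision=3,suppress=True)
env.move_straight([.4789,-.2512,.20],vel=.2);f0=F();print("pre",f0)
env.move_straight([.4789,-.2512,.152],vel=.06);print("down",F()-f0)
env.grip(0.0);s=env.read_state()
print(s["finger_gap"]*87,s["finger_force"],F()-f0,s["moment"],s["position"],s["time_s"])
np.save("f0.npy",f0)
```

```text
pre [-0.124 -0.203  0.216]
down [ 0.113  0.002 -0.356]
49.342496420863014 30.000070523892646 [-0.235  0.118 -0.328] [ 0.01  -0.048 -0.002] [ 0.479 -0.251  0.152] 19.0583
```

Gripped at 49 mm with almost no side force. Next: press and twist.

Run:
```python
from f import *
np.set_printoptions(precision=3,suppress=True)
f0=np.load("f0.npy")
def rep(n):
    s=env.read_state();print(n,F()-f0,np.array(s["moment"]),s["position"],round(s["finger_gap"]*87,2),round(s["time_s"],1))
for z in(.150,.148,.1465):
    env.move_straight([.4789,-.2512,z],vel=.02);rep(z)
q=np.array(env.read_state()["joint_positions"])
if (F()-f0)[2]>5:
    for k in range(15,91,15):
        q2=q.copy();q2[6]+=k;env.move_joints(q2);rep(k)
```

```text
0.15 [-1.871  1.218  5.823] [0.282 0.406 0.01 ] [ 0.479 -0.251  0.15 ] 49.55 19.5
0.148 [-2.251  1.427  6.681] [0.3   0.588 0.038] [ 0.479 -0.251  0.149] 49.61 19.9
0.1465 [-2.52   1.997  7.386] [ 0.304  0.578 -0.023] [ 0.479 -0.251  0.147] 49.35 20.3
15 [-1.797  2.401  7.187] [0.421 0.495 0.068] [ 0.48  -0.251  0.148] 49.22 21.0
30 [-1.832  2.49   6.98 ] [0.526 0.429 0.015] [ 0.48  -0.251  0.148] 49.66 21.5
45 [-1.841  2.474  7.146] [0.502 0.401 0.114] [ 0.48  -0.251  0.148] 49.89 22.1
60 [-2.028  2.715  7.349] [0.47  0.375 0.064] [ 0.479 -0.251  0.148] 49.52 22.6
75 [-2.202  2.67   7.256] [0.504 0.391 0.048] [ 0.479 -0.251  0.148] 49.48 23.1
90 [-1.894  2.89   7.008] [0.517 0.449 0.083] [ 0.479 -0.251  0.148] 49.53 23.6
```

The twist moment stayed tiny (under 0.12 N m), so the cap turned with the fingers. I'll lift gently and watch the force.

Run:
```python
from f import *
np.set_printoptions(precision=4,suppress=True)
f0=np.load("f0.npy");p=np.array(env.read_state()["position"]);print(p)
for z in(.150,.152,.154,.157,.160,.165,.172):
    env.move_straight([.4789,-.2512,z],vel=.03);f=F()-f0;s=env.read_state();print(z,f,s["position"],s["finger_gap"]*87)
    if f[2]<-6: print("STUCK");break
print(s["time_s"])
i=env.get_image("side")
cv2.imwrite("pics/lift.png",cv2.resize(i["image"][140:250,245:355],(500,500)))
```

```text
[ 0.4795 -0.251   0.148 ]
0.15 [-1.3286  2.4037  7.3268] [ 0.4795 -0.2509  0.1509] 49.41348611162818
0.152 [0.0978 0.6677 2.1906] [ 0.4789 -0.2513  0.152 ] 49.512980150061146
0.154 [ 0.3124  0.3883 -0.643 ] [ 0.4788 -0.2512  0.1539] 49.76759668611446
0.157 [ 0.018   0.6441 -0.6666] [ 0.4789 -0.2512  0.157 ] 49.732241968969454
0.16 [ 0.0786 -0.1306 -0.2369] [ 0.4789 -0.2512  0.16  ] 50.1666176827753
0.165 [ 0.0697  0.1585 -0.4816] [ 0.4789 -0.2512  0.1649] 49.99480695806886
0.172 [-0.1771  0.2594 -0.7767] [ 0.4788 -0.2512  0.1719] 49.78863925691755
26.9083
```

View pics/lift.png

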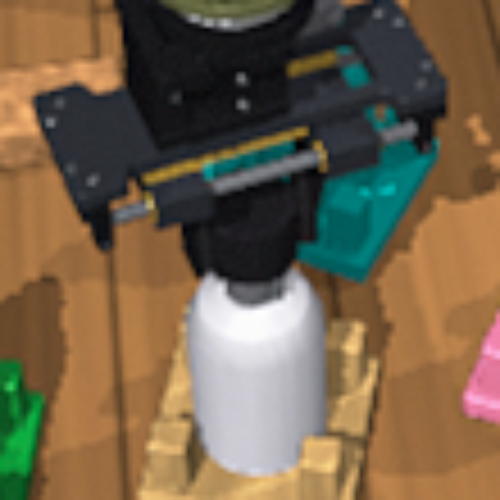

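The cap is in the gripper with the grey neck showing beneath it at (255,290), and there is no resistance. I'll lift to 10 cm and check.

Run:
```python
from f import *
np.set_printoptions(precision=4,suppress=True)
env.move_straight([.4789,-.2512,.252],vel=.08);env.hold(.5)
s=env.read_state();print(s["position"],s["eef_rot"],s["finger_gap"]*87,s["finger_force"],s["time_s"])
i=env.get_image("side");t=env.get_image("top")
cv2.imwrite("pics/end.png",np.hstack([cv2.resize(i["image"][100:250,235:385],(400,400)),cv2.resize(t["image"][130:290,140:300],(400,400))]))
```

```text
[ 0.4789 -0.2512  0.252 ] [[-0.2588  0.9659  0.0007]
 [ 0.9659  0.2588 -0.0003]
 [-0.0005  0.0006 -1.    ]] 49.79729021860233 29.999917873719824 28.6083
```

View pics/end.png

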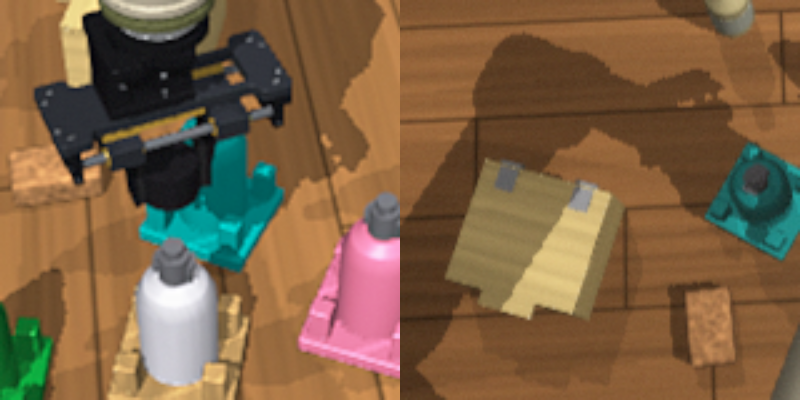

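The cap is held level above the open bottle: cap at (168,180), bare neck at (175,262). The box is shut at (535,240), and the sanding block is still in place.

```bash
python3 -c "
from station import env
print(env.job_done())"
```

```text
the job is handed in; nothing more can be done
None
```

The lid is shut, the cap is off and held level 10 cm above the bottle, and the job was handed in at about 29 s; no verdict came back, and I never moved near the glue bottle, hammer or sanding block.

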